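Roll the culture bottle up the loading ramp to its stop

ROBOT

A 7-joint arm with a two-finger parallel gripper is mounted at the origin on the work surface. World frame = base frame: x ahead of the robot, y to its left, z up, the work surface at z = 0. Lengths are in m, angles in rad, forces in N, time in s.
With the tool pointing down it reaches from about 0.425 to 0.875 m from the base axis. Payload 4.7 kg.
Tool frame: the origin (TCP) lies at the very end of the fingers, on their centre line; the grasp point (between the pads) lies behind it (ctrl.tcp_to_grasp is the y of the grasp point in the tool frame, in m); y points along the fingers, x is the direction in which the jaws open and shut, and the axes are right-handed (so a half turn about y gives the same grasp; the last joint's range is limited). The gripper opens to 87 mm and grips with 3 to 60 N. Pads are 19 mm wide; open, the fingers measure 117 mm over their backs; the gripper's body (75 mm by 190 mm) begins 51 mm behind the grasp point.
Start: joints at [1.336, 0.321, -0.07, 1.45, 0.023, 1.371, -0.057], TCP at [0.16, -0.63, 0.223] pointing down, gripper open.
Joint ranges: [-2.86, 2.86], [-0.3, 2.09], [-1.38, 1.24], [0.06, 2.45], [-1.56, 4.7], [0.09, 2.05], [-2.69, 2.69]. Speed limits (rad/s): [2.57, 2.57, 3.14, 3.14, 3.14, 3.14, 3.14].

INTERFACE

Orientations are given as a rotation vector (axis times angle).
In Python, from bench import ctrl, get_image, workorder gives the robot as it stands.
- The arm moves only by the tool drive_tool, never from a script. Its argument "increments" is text: rows parted by semicolons, each of 5 numbers parted by spaces: the shift along the tool's x, y, z in mm, then the turn about the tool's y in degrees, then the closure in counts, from 0 (fully open) to 255 (shut). In form: tx ty tz yaw fingers; .... A call has 1 to 20 rows; each row shifts and turns the commanded pose from where the row before left it, along the tool's axes as they then stand; what a row does not reach is not made up. A row lasts 1/8 s, in which the tool goes at most 62.5 mm and 10.7 degrees, less where a joint would pass 70% of its speed; a pose out of reach is approached as far as the arm can. A call is refused whole if a number of a shift passes 62.5 or a number of a turn 10.7, either way. A call with a gripper value outside its range is refused whole. The fingers move at their own pace and stop on an object; "squeeze" is the grip in N (left out, the last holds). Time passes only in rows, so rows that do not move let the fingers close. It gives the time, the measured TCP pose, the force and the opening at its end, in the units of the state.
- ctrl.get_state(): the state, without advancing time (a new reading comes with each control period).
- get_image(name): name is "scene" or "top" or "wrist"; returns a dict with "img" (400x640x3 uint8, red, green, blue), "mtx" (3x3 intrinsics, pixels), "camera_from_world" (4x4, takes a point from world to camera coordinates). Camera axes: x right, y up, looking along -z (the intrinsics and any distortion apply to the point x, -y, -z); pixel columns grow to the right and rows downward; lengths in m; the calibration is good to about 2 mm. The wrist camera is an equidistant fisheye: a pixel r from the principal point sees the ray r / f radians off the axis. A picture is of the moment at which its call begins. There is no depth.
- workorder.close_job(): hands the job in, once; it reports no verdict.
The state is a dict: "time": time; "joint_positions": joint angles; "qd": joint speeds; "joint_torque": joint torques, N m; "position": TCP position; "tool_rot": TCP orientation; "ft_force": force on the tool from outside, world axes, zero at the start; "torque": the same for the moment, N m; "grip_width": opening from 0.0 (shut) to 1.0 (fully open).
Only numpy, scipy, OpenCV 4.12 (cv2) and the standard library are available. Lean on these libraries where they do the work, as an engineer would, in place of code of your own. Each camera call takes 0.05 s, during which the arm holds its last target.

TASK

The small roller-culture bottle lies across the foot of the loading ramp. Using the fingers only as a pusher, gently and slowly roll it up the ramp in one go, over the crest and fully home against the upright stop at the top, without letting it roll back on the way and without gripping or lifting it. Leave it resting there and leave everything else on the bench where it stands.

Things in the scene. Friction and masses are not known exactly. Their poses are not given: they have to be found in the camera images.
- deck: the ramp's flat sloping aluminium deck, fixed; its place and heading differ each run. Origin on its surface, mid-width, at the inner face of the foot lip, 16 mm above the table. x: straight up the slope (11 degrees above level); y: level, across; z: square to the deck. Side rails: inner faces at y = -75 and 75 mm, 14 mm above the deck. The foot lip (6 mm thick) is 8 mm high; the table is free 100 mm below it
- crest (a point): the crest, mid-width, at x = 200 mm of the deck's frame. Beyond it the surface dips 8 degrees below level down to the stop, so that the bottle stays there by itself once it is over. Beside the dip stand side walls, 55 mm above the table, 150 mm apart
- stop (a point): middle of the upright stop's face, 79 mm above the table, where the bottle touches it. The stop is a vertical black plate 150 mm wide, its top 92 mm above the table, with a white sensor housing (80 mm high) behind it. With the bottle fully home its axis is 30 mm short of this face, at x = 245, z = 16 mm of the deck's frame
- bottle: the bottle to push: rigid white cylinder 60 mm in diameter, 106 mm long, with a 42 mm wide grey cap at one end (130 mm over all), 0.18-0.35 kg. Origin on its axis, 64 mm from the plain end; y along it to the cap (x, z turn as it rolls). It starts on the foot lip, axis at x = 20, z = 30 mm of the deck's frame; it rolls back if let go before the crest. Over 0.22 m/s on the slope is too fast
- media: bystander: capped glass bottle, 66 mm in diameter, 150 mm tall, standing beside the ramp; origin under its base
- spare: bystander: a second roller-culture bottle, of the same make, standing upright on the table with its cap on top, 130 mm tall; origin under its base
- flask: bystander: flat culture flask lying on the table, 110 x 75 x 34 mm, with a 30 mm cap on its +x end reaching to x = 73 mm; origin under its centre
- dishes: bystander: a stack of three dishes, 88 mm in diameter, 42 mm tall; origin under its centre
- jar: bystander: small capped jar 48 mm in diameter, 60 mm tall; origin under its base
Things that resemble listed ones, but are neither listed nor needed, are in the scene too. Leave any orange or purple look-alike of the bottle alone.

How it is judged:
By the outcome, as a careful person would: the job done as asked, in the order asked, and still so for the second after the job is handed in, with the robot touching nothing.
It also fails if it takes over 42 s, if anything falls off the work surface, if the arm or the gripper's body presses on something with over 40 N, if the wrist force passes 120 N, or if a joint passes its speed limit or range.

## Working session

There is one attempt and no reset: what is moved stays moved. The work goes in short steps, Python scripts to look and compute and a tool call to move; the robot and the scene stay as the last step left them, time stands still between calls to the robot, and variables do not carry over. Pictures are saved under pics/ and viewed, and the job is handed in when it is done.

Besides the shell and the picture viewer there is one more tool, called after "Emit:" as a command line: name --argument value ..., lists and objects as JSON in quotes. drive_tool: Moves the arm, as the interface text tells. Its arguments: {"type":"object","properties":{"increments":{"type":"string"},"squeeze":{"type":"number"}},"required":["increments"]}

```bash
mkdir -p pics; ls; python3 - <<'E'
from bench import ctrl,get_image
import cv2,numpy as np
for n in ["scene","top"]:
    d=get_image(n); cv2.imwrite(f"pics/{n}0.png",d["img"][:,:,::-1]); np.savez(f"{n}0.npz",**d)
    print(n,d["mtx"].tolist(),d["camera_from_world"].round(4).tolist(),[k for k in d])
print(ctrl.get_state(),ctrl.tcp_to_grasp)
E
```

```text
pics
scene [[506.21352724534506, 0.0, 321.2616999679896], [0.0, 506.21352724534506, 201.31115803216846], [0.0, 0.0, 1.0]] [[0.433, 0.9014, 0.001, -0.1365], [-0.6535, 0.3131, 0.6892, 0.333], [0.6209, -0.2991, 0.7246, -1.7053], [0.0, 0.0, 0.0, 1.0]] ['img', 'mtx', 'camera_from_world']
top [[399.3984962118709, 0.0, 319.79503153097755], [0.0, 399.3984962118709, 202.72123187449586], [0.0, 0.0, 1.0]] [[-0.0255, -0.9997, 0.0007, -0.0783], [0.9969, -0.0253, 0.0748, -0.5464], [-0.0748, 0.0026, 0.9972, -1.0194], [0.0, 0.0, 0.0, 1.0]] ['img', 'mtx', 'camera_from_world']
{'time': 0.1, 'joint_positions': array([ 1.33609239,  0.3217543 , -0.07007412,  1.45157938,  0.0226076 ,
        1.37077698, -0.05688007]), 'qd': array([ 0.00015415, -0.00186175, -0.00052898, -0.00263182,  0.00057424,
        0.00052411,  0.00091599]), 'joint_torque': array([ 1.07711439e-04, -4.92570734e+01, -4.05652067e-01, -3.13398850e+01,
       -6.42076973e-02,  3.94850748e-02,  2.95942129e-05]), 'position': array([ 0.15987997, -0.62951442,  0.22155402]), 'tool_rot': array([-1.31568214,  1.02499276, -1.0226109 ]), 'ft_force': array([0.12666423, 0.22086849, 1.41617859]), 'torque': array([ 0.00375301, -0.0056781 ,  0.08571993]), 'grip_width': 1.0016855995918583} -0.0187
```

View pics/scene0.png

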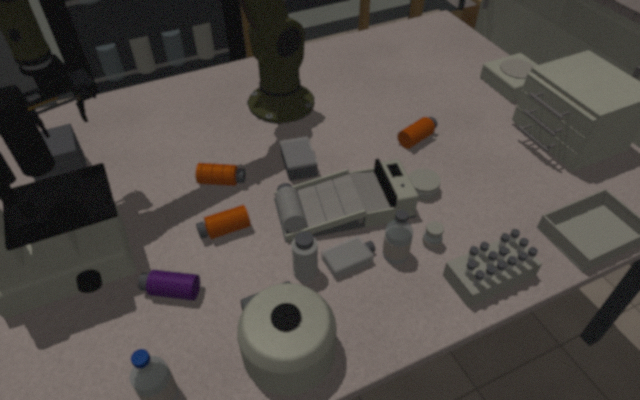

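View pics/top0.png

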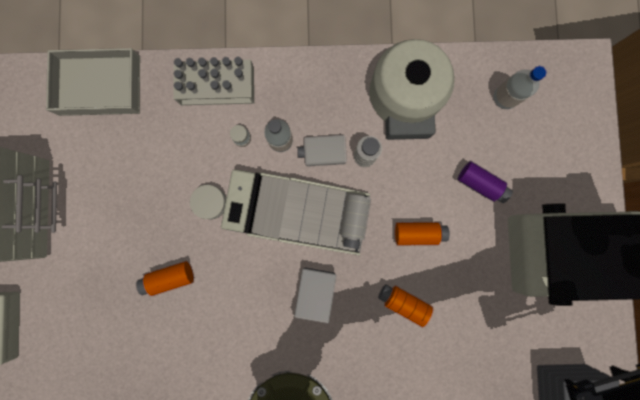

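```bash
python3 - <<'E'
import cv2,numpy as np
d=np.load("top0.npz")["img"][150:270,180:400,::-1]
d=np.clip(d.astype(float)*1.5,0,255).astype(np.uint8)
cv2.imwrite("pics/topc.png",cv2.resize(d,None,fx=3.6,fy=3.6,interpolation=cv2.INTER_CUBIC))
d=np.load("scene0.npz")["img"][130:290,240:460,::-1]
d=np.clip(d.astype(float)*1.7,0,255).astype(np.uint8)
cv2.imwrite("pics/scenec.png",cv2.resize(d,None,fx=3.6,fy=3.6,interpolation=cv2.INTER_CUBIC))
E
```

```text
(no output)
```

View pics/topc.png

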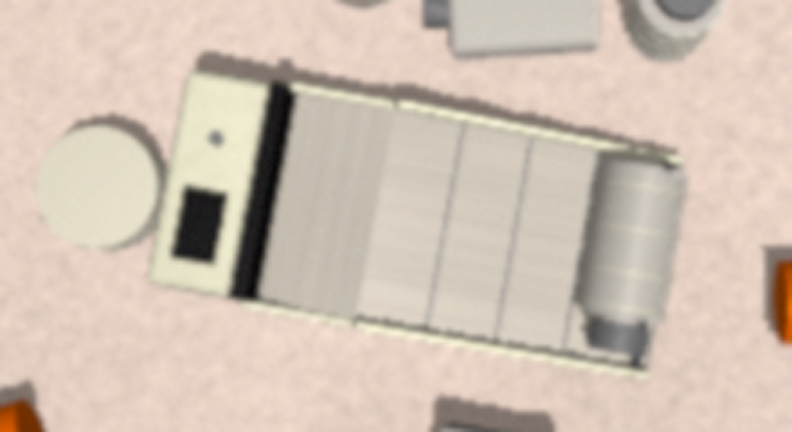

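View pics/scenec.png

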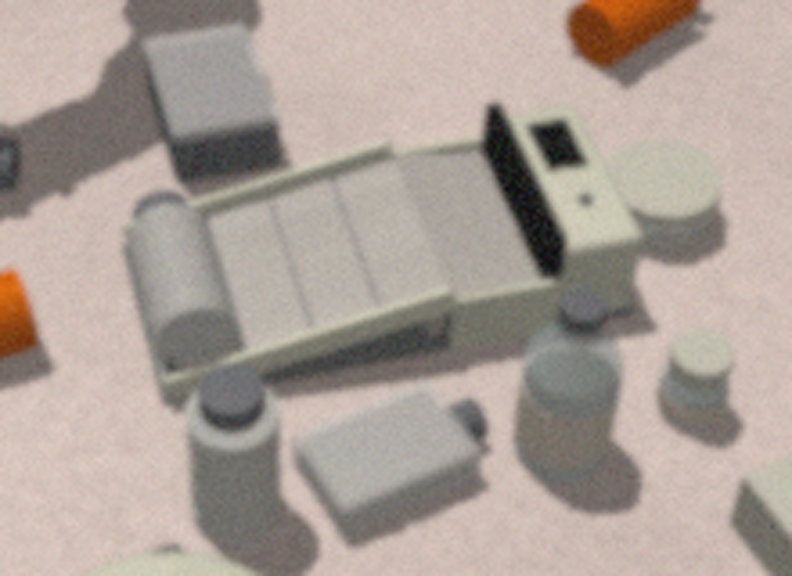

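```bash
cat > h.py <<'E'
import numpy as np,cv2
from scipy.optimize import least_squares
a=np.radians(11)
def dw(p,P):
    X,Y,t=p; P=np.atleast_2d(P).astype(float)
    h=P[:,0]*np.cos(a)-P[:,2]*np.sin(a); z=.016+P[:,0]*np.sin(a)+P[:,2]*np.cos(a)
    c,s=np.cos(t),np.sin(t)
    return np.c_[X+c*h-s*P[:,1],Y+s*h+c*P[:,1],z]
def proj(d,W):
    c=W@d["camera_from_world"][:3,:3].T+d["camera_from_world"][:3,3]
    u=np.c_[c[:,0],-c[:,1]]/-c[:,2:]
    return u*d["mtx"][0,0]+d["mtx"][:2,2]
def up(n): return dict(np.load(n+"0.npz"))
T,S=up("top"),up("scene")
E
cat > fit.py <<'E'
from h import *
to=lambda x,y:(180+(x+.5)/3.6-.5,150+(y+.5)/3.6-.5)
so=lambda x,y:(240+(x+.5)/3.6-.5,130+(y+.5)/3.6-.5)
# uphill=+x deck; y left of uphill. uphill ~ +Yworld => y deck ~ -Xworld (towards robot)
K=.077
pt=[(( .2,-K,.014),to(397,103)),((.2,K,.014),to(355,322)),((-.006,-K,.014),to(682,157)),((-.006,K,.014),to(645,373))]
ps=[((.2,K,.014),so(388,148)),((.2,-K,.014),so(450,292)),((-.006,-K,.014),so(172,380))]
A=np.array([q[0] for q in pt]);At=np.array([q[1] for q in pt]);B=np.array([q[0] for q in ps]);Bs=np.array([q[1] for q in ps])
f=lambda p:np.r_[(proj(T,dw(p,A))-At).ravel(),(proj(S,dw(p,B))-Bs).ravel()]
r=least_squares(f,[.6,-.2,1.4],loss="soft_l1");p=r.x;print(p,np.degrees(p[2]));print(f(p).reshape(-1,2).round(1).tolist())
np.save("p.npy",p)
def cyl(x,z,y,r):
    q=np.linspace(0,2*np.pi,40);return np.c_[x+r*np.cos(q),0*q+y,z+r*np.sin(q)]
yo=0.0
import sys
if len(sys.argv)>1: yo=float(sys.argv[1])
stp=[]
X0,Y0,t=p;c,s=np.cos(t),np.sin(t)
def hz(h,y,z): return [X0+c*h-s*y,Y0+s*h+c*y,z]
for d,n,(ox,oy,w,hh) in((T,"tf",(180,150,220,120)),(S,"sf",(240,130,220,160))):
    im=d["img"][oy:oy+hh,ox:ox+w,::-1];im=np.clip(im*1.6,0,255).astype(np.uint8);im=cv2.resize(im,None,fx=3.6,fy=3.6,interpolation=cv2.INTER_CUBIC)
    def dr(W,col,cl=False):
        u=(proj(d,np.array(W))-[ox,oy]+.5)*3.6;cv2.polylines(im,[np.round(u).astype(int)],cl,col,1)
    for y in(-.075,.075): dr(dw(p,[(-.006,y,.014),(.2,y,.014)]),(0,0,255))
    dr(dw(p,[(.2,-.075,0),(.2,.075,0)]),(0,255,0))
    dr([hz(.2674,-.075,.092),hz(.2674,.075,.092),hz(.2674,.075,.045),hz(.2674,-.075,.045)],(255,0,255),True)
    sg=-1 if yo<-1 else 1
    y=(yo+2)*1 if yo<-1 else yo
    for yy,rr in((-.064,.03),(.042,.03),(.066,.021)): dr(dw(p,cyl(.02,.03,y+yy*1.,rr)),(255,0,0),True)
    cv2.imwrite(f"pics/{n}{sys.argv[2] if len(sys.argv)>2 else ''}.png",im)
E
python3 fit.py
```

```text
[ 0.4911589  -0.19372486  1.37052729] 78.52542948694946
[[0.1, -0.6], [0.5, -0.4], [-1.1, 0.0], [-0.8, -1.0], [-0.2, -1.2], [-0.4, -0.8], [-1.2, -0.2]]
```

View pics/tf.png

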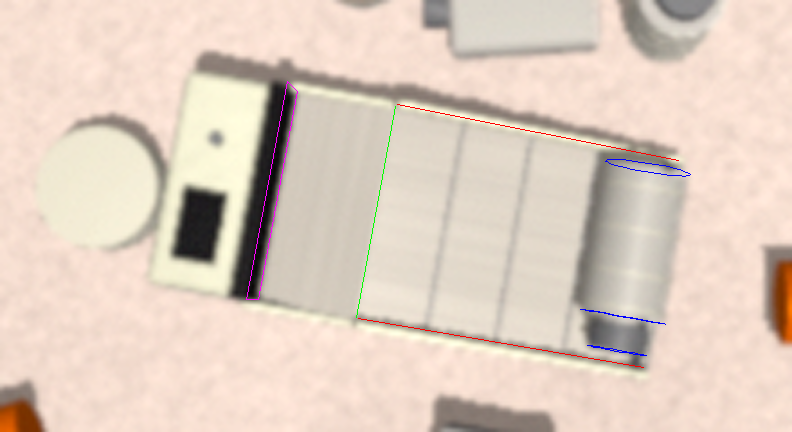

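View pics/sf.png

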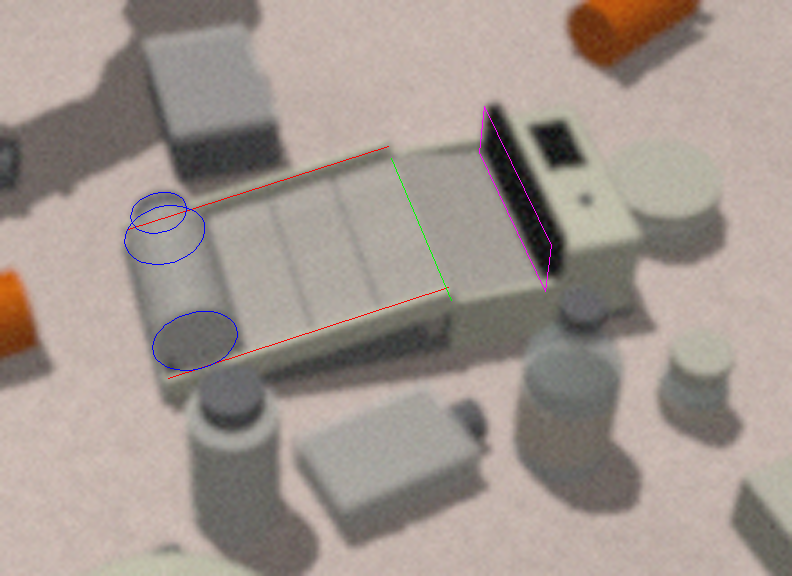

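```bash
cat > loc.py <<'E'
from h import *
from scipy.spatial.transform import Rotation as R
from bench import ctrl
p=np.load("p.npy")
def ray(d,u,z):
    c=d["camera_from_world"];v=np.r_[(np.array(u)-d["mtx"][:2,2])/d["mtx"][0,0],1]*[1,-1,-1]
    o=-c[:3,:3].T@c[:3,3];v=c[:3,:3].T@v;return o+v*(z-o[2])/v[2]
def deck(w):
    c,s=np.cos(p[2]),np.sin(p[2]);e=w[:2]-p[:2];return np.array([c*e[0]+s*e[1],-s*e[0]+c*e[1]])*1000
so=lambda x,y:(240+(x+.5)/3.6-.5,130+(y+.5)/3.6-.5)
for n,d,u,z in [("spare cap top",T,(370,146),.13),("spare S",S,so(233,385),.13),("media cap top",T,(275,124),.15),("media S",S,so(582,300),.15),("flask",T,(325,150),.034),("box near robot",T,(317,284),.05),("dishes",T,(208,201),.042)]:
    w=ray(d,u,z);print(n,w.round(3),"deck h,y",deck(w).round(0))
s=ctrl.get_state();print(s["position"],R.from_rotvec(s["tool_rot"]).as_matrix().round(3).tolist())
E
python3 loc.py
```

```text
spare cap top [ 0.667 -0.213  0.13 ] deck h,y [  16. -176.]
spare S [ 0.667 -0.211  0.13 ] deck h,y [  18. -175.]
media cap top [0.72  0.007 0.15 ] deck h,y [ 242. -184.]
media S [0.714 0.011 0.15 ] deck h,y [ 245. -178.]
flask [ 0.68  -0.109  0.034] deck h,y [ 120. -168.]
box near robot [ 0.339 -0.08   0.05 ] deck h,y [ 81. 172.]
dishes [0.554 0.193 0.042] deck h,y [391.  15.]
[ 0.15987997 -0.62951442  0.22155402] [[0.246, -0.001, 0.969], [-0.969, 0.002, 0.246], [-0.002, -1.0, -0.0]]
```

Emit:
drive_tool --increments "-27 0 15 0 79; -27 0 15 0 79; -27 0 15 0 79; -27 0 15 0 79; -27 0 15 0 79; 0 0 0 -9.2 79; 0 0 0 -9.2 79; 0 0 0 -9.2 79; 0 0 0 -9.2 79; 0 0 0 -9.2 79; 0 0 0 -9.2 79; 0 0 0 -9.1 79; 0 0 0 0 79; 0 0 0 0 79"

```text
time: 1.85
position: [0.1994, -0.4805, 0.2223]
tool_rot: [-1.565, 0.159, -0.159]
ft_force: [0.4, 0.9, -0.1]
grip_width: 0.69
```

```bash
cat > st.py <<'E'
from h import *
from scipy.spatial.transform import Rotation as R
from bench import ctrl
import sys
p=np.load("p.npy");s=ctrl.get_state();M=R.from_rotvec(s["tool_rot"]).as_matrix()
c,sn=np.cos(p[2]),np.sin(p[2]);e=s["position"][:2]-p[:2]
print("t",s["time"],"pos",s["position"].round(4),"deck h,y mm",((c*e[0]+sn*e[1])*1000).round(1),((-sn*e[0]+c*e[1])*1000).round(1),"F",s["ft_force"].round(2),"w",round(s["grip_width"],3))
print("tool x ang",np.degrees(np.arctan2(M[1,0],M[0,0])).round(2),"want",np.degrees(p[2])-90,"y",M[:,1].round(3),"q",s["joint_positions"].round(2))
if len(sys.argv)>3:
    h,y,z=map(float,sys.argv[1:4]); W=np.array([p[0]+c*h/1e3-sn*y/1e3,p[1]+sn*h/1e3+c*y/1e3,z/1e3]); print("shift tool mm",(M.T@(W-s["position"])*1000).round(1))
E
python3 st.py -60 -11 150
```

```text
t 1.85 pos [ 0.1994 -0.4805  0.2223] deck h,y mm -339.1 228.9 F [ 0.44  0.91 -0.05] w 0.69
tool x ang -11.59 want -11.474570513050537 y [-0.  0. -1.] q [ 1.29  0.05 -0.17  1.77  0.01  1.32  0.92]
shift tool mm [239.3  72.4 279.6]
```

Emit:
drive_tool --increments "12 0 14 0 79; 24 0 28 0 79; 24 0 28 0 79; 24 0 28 0 79; 24 0 28 0 79; 24 0 28 0 79; 24 0 28 0 79; 24 8 28 0 79; 24 12 28 0 79; 24 16 28 0 79; 12 16 14 0 79; 0 16 0 0 79; 0 4 0 0 79; 0 0 0 0 79"

```text
time: 3.6
position: [0.4894, -0.2548, 0.1505]
tool_rot: [-1.565, 0.159, -0.158]
ft_force: [0.2, -0.4, 0.2]
grip_width: 0.686
```

```bash
python3 st.py -40 -11 37; python3 - <<'E'
from bench import get_image
import cv2
for n in("wrist","top","scene"):
    im=get_image(n)["img"][:,:,::-1]; cv2.imwrite(f"pics/{n}1.png",im)
    if n!="wrist":
        im=im[150:270,180:400] if n=="top" else im[90:290,220:460]
        cv2.imwrite(f"pics/{n}1.png",cv2.resize(cv2.convertScaleAbs(im,alpha=1.6),None,fx=3,fy=3,interpolation=cv2.INTER_CUBIC))
E
```

```text
t 3.6 pos [ 0.4894 -0.2548  0.1505] deck h,y mm -60.2 -10.4 F [ 0.18 -0.36  0.24] w 0.686
tool x ang -11.56 want -11.474570513050537 y [-0.001 -0.    -1.   ] q [ 0.88  0.2  -0.5   1.78  0.1   1.2   0.15]
shift tool mm [  0.6 113.5  20.2]
```

View pics/wrist1.png

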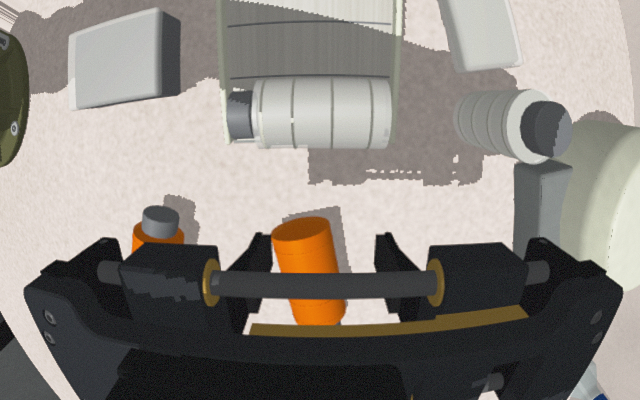

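View pics/scene1.png

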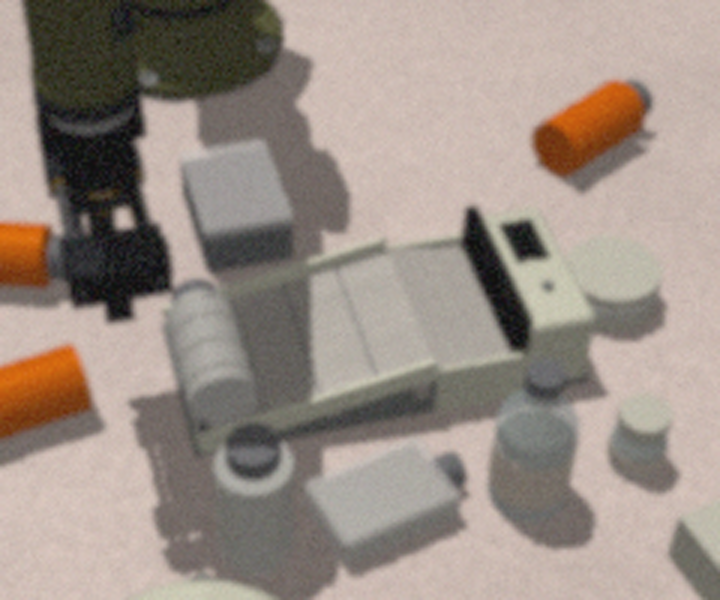

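```bash
sed -i 's/^for n,d/for n,d,u,z in [("or",T,(396,233),.03),("bot rear",T,(369,200),.045)]:\n    w=ray(d,u,z);print(n,w.round(3),deck(w).round(0))\nfor n,d/' loc.py; python3 loc.py | head -2
```

```text
or [ 0.461 -0.286  0.03 ] [-96.  12.]
bot rear [ 0.546 -0.217  0.045] [-12. -59.]
```

Emit:
drive_tool --increments "0 0 5 0 79; 0 10 8 0 79; 0 20 9 0 79; 0 25 0 0 79; 0 25 0 0 79; 0 20 0 0 79; 0 10 0 0 79; 0 3 0 0 79; 0 0 0 0 79"

```text
time: 4.88
position: [0.495, -0.2323, 0.0379]
tool_rot: [-1.565, 0.156, -0.157]
ft_force: [0.6, -0.1, 0.5]
grip_width: 0.691
```

```bash
python3 st.py; python3 - <<'E'
from bench import get_image
import cv2
for n in("wrist","scene"):
    im=get_image(n)["img"][:,:,::-1]
    im=im[60:400,120:520] if n=="wrist" else im[130:270,220:400]
    cv2.imwrite(f"pics/{n}2.png",cv2.resize(cv2.convertScaleAbs(im,alpha=1.2 if n=="wrist" else 1.7),None,fx=1.7 if n=="wrist" else 4,fy=1.7 if n=="wrist" else 4,interpolation=cv2.INTER_CUBIC))
E
```

```text
t 4.875 pos [ 0.495  -0.2323  0.0379] deck h,y mm -37.0 -11.5 F [ 0.56 -0.1   0.54] w 0.691
tool x ang -11.43 want -11.474570513050537 y [ 0.001 -0.    -1.   ] q [ 0.83  0.31 -0.5   1.89  0.18  0.98  0.05]
```

View pics/wrist2.png

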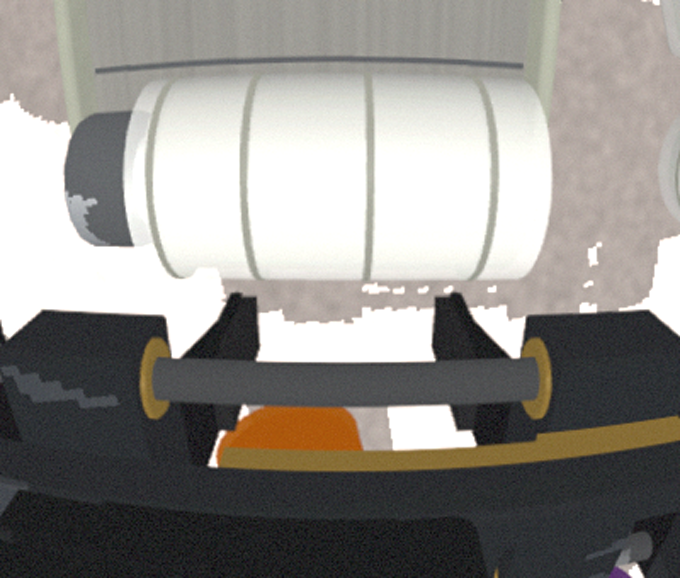

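View pics/scene2.png

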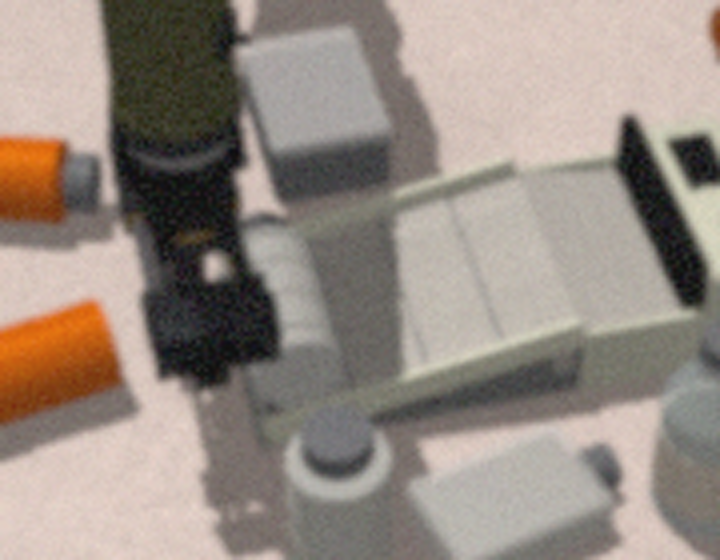

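Emit:
drive_tool --increments "0 0 4 0 79; 0 0 4 0 79; 0 0 3 0 79; 0 0 3 0 79; 0 -0.6 3 0 79; 0 -0.8 4 0 79; 0 -1 5 0 79; 0 -1.2 6 0 79; 0 -1.2 6 0 79; 0 -1.2 6 0 79; 0 -1.2 6 0 79; 0 -1.2 6 0 79; 0 -1.2 6 0 79; 0 -1.2 6 0 79; 0 -1.2 6 0 79; 0 -1.2 6 0 79; 0 -1.2 6 0 79; 0 -1.2 6 0 79; 0 -1.2 6 0 79; 0 -1.2 6 0 79"

```text
time: 7.48
position: [0.5153, -0.13, 0.0556]
tool_rot: [-1.565, 0.157, -0.157]
ft_force: [-0.4, -2.5, 1.0]
grip_width: 0.693
```

```bash
python3 st.py; python3 - <<'E'
from bench import get_image
import cv2
for n in("wrist",):
    im=get_image(n)["img"][:,:,::-1]
    im=im[0:400,100:540]
    cv2.imwrite(f"pics/{n}3.png",cv2.resize(im,None,fx=1.4,fy=1.4))
E
```

```text
t 7.475 pos [ 0.5153 -0.13    0.0556] deck h,y mm 67.2 -11.0 F [-0.41 -2.54  0.98] w 0.693
tool x ang -11.44 want -11.474570513050537 y [-0. -0. -1.] q [ 0.7   0.27 -0.56  1.91  0.17  1.01 -0.14]
```

View pics/wrist3.png

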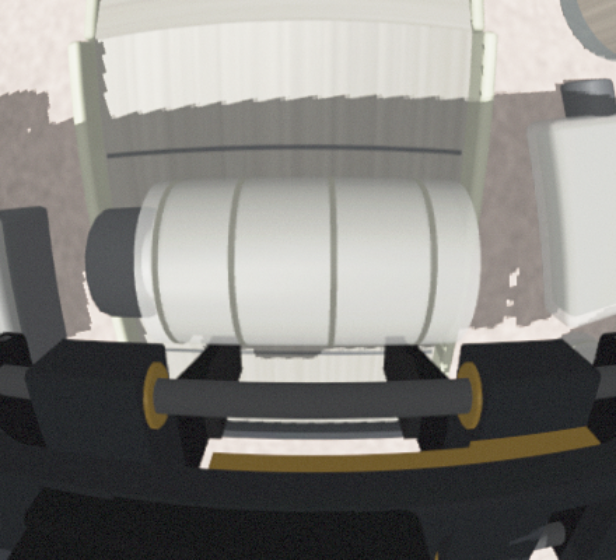

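Emit:
drive_tool --increments "0 -1.2 6 0 79; 0 -1.2 6 0 79; 0 -1.2 6 0 79; 0 -1.2 6 0 79; 0 -1.2 6 0 79; 0 -1.2 6 0 79; 0 -1.2 6 0 79; 0 -1.2 6 0 79; 0 -1.2 6 0 79; 0 -1.2 6 0 79; 0 -1.2 6 0 79; 0 -1.2 6 0 79; 0 -1.2 6 0 79; 0 -0.8 5 0 79; 0 -0.5 5 0 79; 0 0 5 0 79; 0 0 5 0 79; 0 0 5 0 79; 0 0 5 0 79; 0 0 4 0 79"

```text
time: 10.02
position: [0.5375, -0.0202, 0.0724]
tool_rot: [-1.565, 0.157, -0.157]
ft_force: [0.4, -0.5, -0.0]
grip_width: 0.688
```

```bash
python3 st.py; python3 - <<'E'
from bench import get_image
import cv2
for n in("wrist","scene"):
    im=get_image(n)["img"][:,:,::-1]
    im=im[0:400,100:540] if n=="wrist" else cv2.convertScaleAbs(im[110:270,260:460],alpha=1.7)
    f=1.4 if n=="wrist" else 3.6
    cv2.imwrite(f"pics/{n}4.png",cv2.resize(im,None,fx=f,fy=f,interpolation=cv2.INTER_CUBIC))
E
```

```text
t 10.025 pos [ 0.5375 -0.0202  0.0724] deck h,y mm 179.3 -10.9 F [ 0.36 -0.49 -0.03] w 0.688
tool x ang -11.43 want -11.474570513050537 y [-0.  0. -1.] q [ 0.55  0.27 -0.63  1.88  0.18  1.04 -0.35]
```

View pics/wrist4.png

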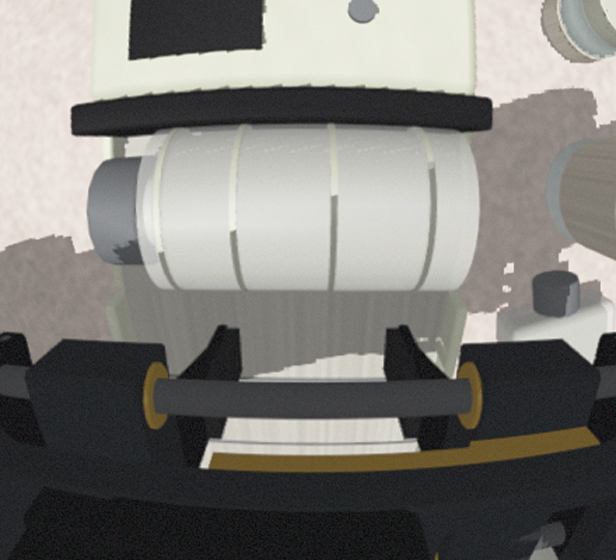

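View pics/scene4.png

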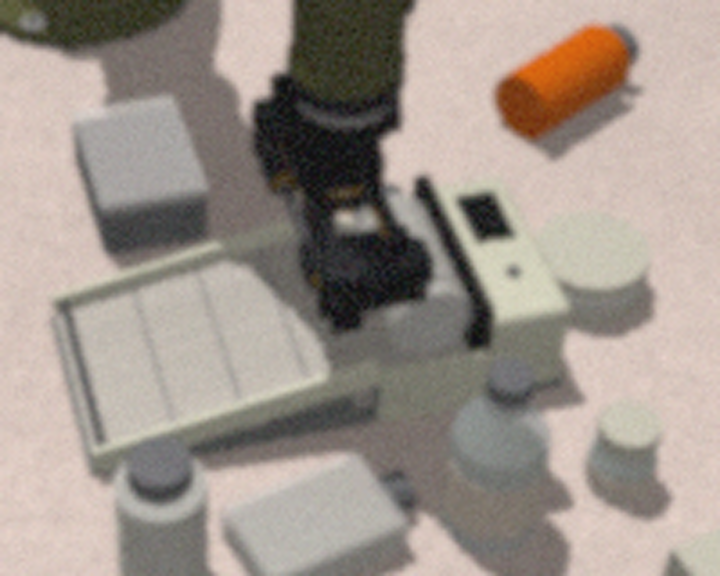

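Emit:
drive_tool --increments "0 0 4 0 79; 0 0 4 0 79; 0 0 3 0 79; 0 0 2 0 79; 0 0 2 0 79; 0 0 1 0 79; 0 0 1 0 79"

```text
time: 11.0
position: [0.5409, -0.004, 0.0724]
tool_rot: [-1.565, 0.157, -0.157]
ft_force: [0.0, -0.8, 0.2]
grip_width: 0.694
```

```bash
python3 st.py
```

```text
t 11.0 pos [ 0.5409 -0.004   0.0724] deck h,y mm 195.8 -11.0 F [ 0.04 -0.84  0.2 ] w 0.694
tool x ang -11.45 want -11.474570513050537 y [-0. -0. -1.] q [ 0.52  0.28 -0.63  1.88  0.19  1.05 -0.39]
```

Emit:
drive_tool --increments "0 0 -5 0 79; 0 0 -10 0 79; 0 -4 -10 0 79; 0 -15 -10 0 79; 0 -25 -10 0 79; 0 -30 -20 0 79; 0 -30 -30 0 79; 0 -20 -30 0 79; 0 -5 -30 0 79; 0 0 -30 0 79; 0 0 -15 0 79; 0 0 0 0 79; 0 0 0 0 79"

```text
time: 12.62
position: [0.5016, -0.1984, 0.2016]
tool_rot: [-1.564, 0.155, -0.156]
ft_force: [-0.0, -0.2, 0.7]
grip_width: 0.694
```

```bash
python3 st.py; python3 - <<'E'
from h import *
from bench import get_image
p=np.load("p.npy")
for n,(ox,oy,w,hh) in(("top",(180,110,220,160)),("scene",(260,110,200,160))):
    d=get_image(n);im=cv2.convertScaleAbs(d["img"][oy:oy+hh,ox:ox+w,::-1],alpha=1.6);im=cv2.resize(im,None,fx=3.6,fy=3.6,interpolation=cv2.INTER_CUBIC)
    q=np.linspace(0,2*np.pi,40)
    for y,r in((-.064,.03),(.042,.03),(.066,.021)):
        u=(proj(d,dw(p,np.c_[.245+r*np.cos(q),0*q+y,.016+r*np.sin(q)]))-[ox,oy]+.5)*3.6
        cv2.polylines(im,[u.round().astype(int)],True,(255,0,0),1)
    cv2.imwrite(f"pics/{n}5.png",im)
E
```

```text
t 12.625 pos [ 0.5016 -0.1984  0.2016] deck h,y mm -2.5 -11.1 F [-0.04 -0.24  0.68] w 0.694
tool x ang -11.34 want -11.474570513050537 y [ 0.     0.001 -1.   ] q [ 0.8   0.13 -0.51  1.74  0.06  1.29  0.08]
```

View pics/top5.png

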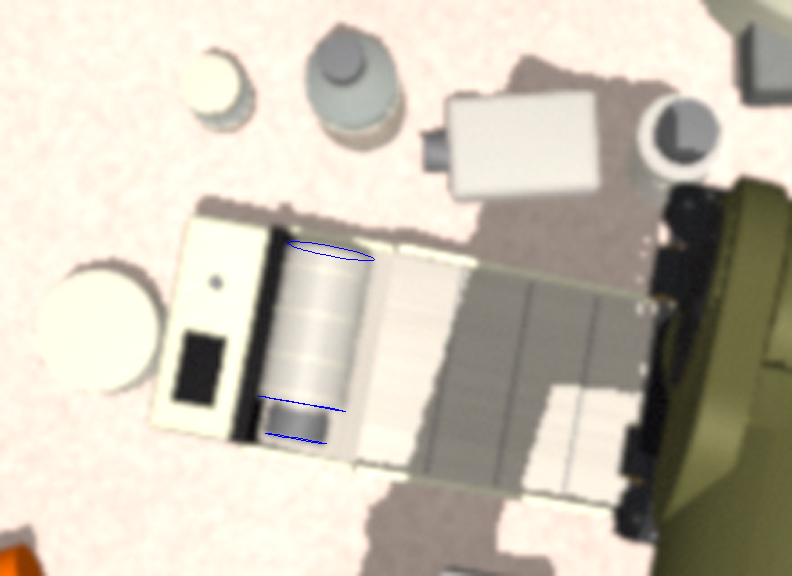

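View pics/scene5.png

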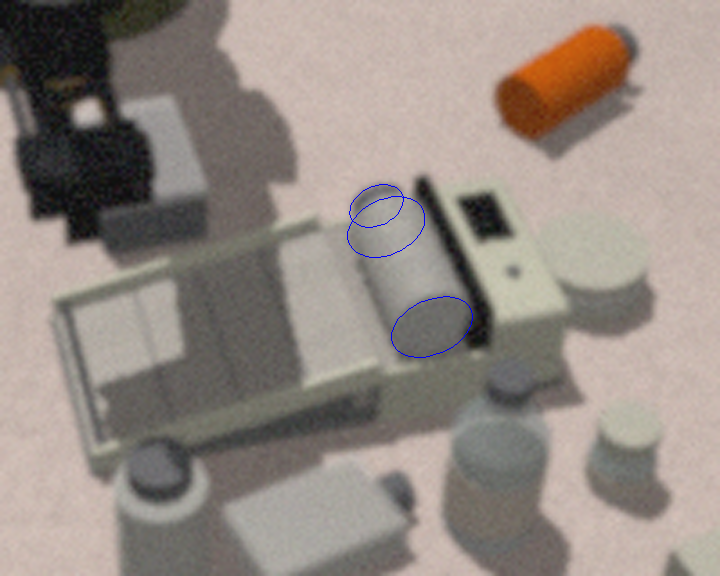

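The bottle lies straight and home: its outline matches the model of the home pose within about a pixel, against the black plate at top crop (270,330). The bystanders stand where they were. Handing in.

```bash
python3 -c "
from bench import workorder
print(workorder.close_job())"
```

```text
the job is handed in; nothing more can be done
None
```

The white roller bottle is resting fully home against the stop, and I have handed the job in. The arm finished at about 12.6 s of the 42 s allowed.

- **Push:** I used the half-open fingers only as a two-point pusher, at about 0.05 m/s and straight up the ramp. The push was two back-to-back calls with the fingers kept behind the bottle. The wrist force read about 2.5 N mid-slope. I did not measure the bottle's own speed, and saw no roll-back in the one mid-slope picture.
- **Over the crest:** The bottle rolled the last few centimetres to the stop by itself. I then moved the fingers up to about 2 mm short of its expected back surface and felt no contact, which fits it being home. I backed the fingers off and raised them clear.
- **Last checks:** In the final top and scene pictures, the bottle's outline matched the home pose within about a pixel (2–3 mm), square against the black plate. The flask, spare, media bottle, jar, dishes and the orange look-alike in view looked unmoved. The other orange and purple bottles were outside the final crops or hidden by the arm.
- **Disagreements:** No check failed or disagreed, apart from a 2–3 mm difference between the fitted ramp pose and the pictures, which is about the calibration error.

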